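# Tap a stuck plaster mould loose in its cradle

## Task

The plaster block mould has dried fast in its wooden cradle. Take the round wooden mallet by its handle and loosen the block with light taps of its head: first on the end face at the robot's left until the block has clearly shifted to the right of the middle of its cradle (about 15 mm), then, coming away and round to the other end, on the opposite face until it has shifted just as clearly to the left of the middle. Do not hit hard or touch the block with the robot itself, leave the slim tamper standing where it is, and finally stand the mallet upright on the table again and let go.

Things in the scene. Friction and masses are not known exactly. Their poses are not given: they have to be found in the camera images.
- mallet_handle (a point): Wooden mallet standing on its head, handle up, well to the left or right of the cradle. Head: cylinder 64 mm in diameter, 60 mm tall, flat underside on the table. Handle: round, 26 mm in diameter, central, from 60 to 140 mm above the underside. The point is half-way up the handle, 100 mm above the underside; z is the mallet's axis, up. About 0.25 kg.
- block_center (a point): Centre of the stuck plaster block: 100 mm along its x, 110 mm along its y, 70 mm high, its top 82 mm above the table with a 20 mm dome on it. It slides only along its own y, which points to the robot's left within 20 degrees; z up. The flat end faces to tap are 55 mm from this point along +y (robot's left) and -y, and rise well above the cradle.
- block (a joint): How far the block has slid from the middle of its fixed cradle, m: + towards its own +y (robot's left). Range -0.028 to 0.028, starts near 0. Held by about 9 N of friction, no spring: stays where left, hardly coasts. Cradle: 136 mm along x, 190 mm along y; its rails are 30 mm, its end stops 24 mm high above the table, so hold the mallet's underside 35 to 55 mm above the table to tap.
- tamper_center (a point): Centre of the slim wooden tamper, a bystander on the side of the cradle away from the mallet: upright on the table, 150 mm tall, foot 44 mm in diameter and 24 mm high, shaft 26 mm in diameter, so taller than the mallet and without its fat head. The point is 75 mm above its underside; z up.
Mind the look-alikes: they are no part of the job. Leave any green or turquoise look-alike of the part that bears mallet_handle alone. Leave any purple look-alike of the part that bears block_center alone.

How it is judged:
On the way, in this order (a step that is already met when the one before it is completed fails the run):
1. tapped on its left end, the block has shifted at least 8 mm to the right of the middle, and the mallet has come away from it (value of joint block below -0.008 m and contact force between mallet and block below 0.5 N), for 0.2 s.
2. tapped on its right end, the block has shifted at least 8 mm to the left of the middle, and the mallet has come away from it (value of joint block above 0.008 m and contact force between mallet and block below 0.5 N), for 0.2 s.
At the end, for the whole second after the job is handed in: The block rests at least 8 mm to the robot's left of the middle of its cradle, after having been at least 8 mm to the right; the mallet stands upright (within 10 degrees) on its head on the table, released and at rest; the tamper is within 30 mm of where it was (value of joint block above 0.008 m and height (world z) of mallet_handle between 0.092 and 0.11 m and angle between mallet_handle's own z axis and vertical below 0.17 rad and linear speed of mallet below 0.02 m/s); the robot touches nothing.
It fails at once if the block is banged: the mallet hits it with more than 60 N (contact force between mallet and block above 60 N).
It fails at once if the robot itself touches the block (contact force between the arm and block above 1 N).
It fails at once if the gripper itself touches the block (contact force between the fingers and block above 1 N).
It fails at once if the tamper is moved by more than 30 mm (distance of tamper_center from where it was at the start of the episode above 0.03 m).
It also fails if it takes over 51 s, if anything falls off the work surface, if the arm or the gripper's body presses on something with over 40 N, if the wrist force passes 120 N, or if a joint passes its speed limit or range.

## Robot

A 7-joint arm with a two-finger parallel gripper is mounted at the origin on the work surface. World frame = base frame: x ahead of the robot, y to its left, z up, the work surface at z = 0. Lengths are in m, angles in rad, forces in N, time in s.
With the tool pointing down it reaches from about 0.4 to 0.875 m from the base axis. Payload 19.3 kg.
Tool frame: the origin (TCP) lies where the fingers leave the gripper's body, on its centre line; the fingertips stand bot.tip_reach ahead of it and the grasp point (between the pads) lies 54 mm ahead of it (bot.tip_reach is the distance from the TCP to the fingertips, in m); z points along the fingers, y is the line along which they close (so a half turn about z gives the same grasp; the last joint's range is limited). The gripper opens to 85 mm and grips with 20 to 120 N. Pads are 22 mm wide; open, the fingers measure 114 mm over their backs; the gripper's body (76 mm by 85 mm) begins 54 mm behind the grasp point. The pads swing forward as they close: fully open they stand 13 mm farther back than shut.
Start: joints at [1.254, 0.521, -0.036, 1.599, 0.021, 1.021, -0.113], TCP at [0.153, -0.606, 0.304] pointing down, gripper open.
Joint ranges: [-2.91, 2.91], [-0.3, 2.13], [-1.5, 1.42], [0.17, 2.43], [-1.26, 4.41], [0.16, 1.93], [-2.52, 2.52]. Speed limits (rad/s): [1.89, 1.89, 2.39, 2.39, 3.01, 3.01, 3.01].

## Interface

Orientations are given as [roll, pitch, yaw] about the fixed x, y, z axes, in that order (R = Rz(yaw) Ry(pitch) Rx(roll)).
In Python, from workcell import bot gives the robot as it stands. The module is installed in compiled form; this text tells all that it offers.
- The arm moves only by the shell command python3 -m jog 'ROWS' [FORCE]. ROWS is JSON, a list that holds one entry, the list of rows, each a list of 7 numbers: the shift along the tool's x, y, z in mm, then the turn, a rotation vector about the tool's x, y, z in rad, then the opening, from 0 (shut) to 1 (fully open). In form: [[[tx, ty, tz, wx, wy, wz, fingers], ...]]. A call has 1 to 5 rows; each row shifts and turns the commanded pose from where the row before left it, along the tool's axes as they then stand; what a row does not reach is not made up. A row lasts 1/10 s, in which the tool goes at most 50 mm and 8.59 degrees, less where a joint would pass 70% of its speed; a pose out of reach is approached as far as the arm can. A call is refused whole if a number of a shift passes 50 or a number of a turn 0.15, either way. A call with a gripper value outside its range is refused whole. The fingers move at their own pace and stop on an object; FORCE is the grip in N (left out, the last holds). Time passes only in rows, so rows that do not move let the fingers close. It gives the time, the measured TCP pose, the force, the opening and the grip force at its end, in the units of the state.
- bot.observe(): the state, without advancing time (a new reading comes with each control period).
- bot.grab_frame(name): name is "scene" or "top"; returns a dict with "img" (384x512x3 uint8, red, green, blue), "intrinsics" (3x3 intrinsics, pixels), "R" (3x3) and "t" (3): a world point X has camera coordinates R X + t. Camera axes: x right, y down, z forward; pixel columns grow to the right and rows downward; lengths in m; the calibration is good to about 2 mm. A picture is of the moment at which its call begins. There is no depth.
- bot.job_done(): hands the job in; it is judged then, once.
Trained networks look in a picture, given as the dict that the camera call returned (one of the last four; its "shot" number tells which), for a name from the list of things; names that differ only in an ending like _2 or _b are one class to them, and where a whole thing is asked for, a point or a joint stands for the part that bears it (a point fixed in the world has none). Each returns a list of dicts, best first, with "conf" (0 to 1); they miss things now and then, are a little off and sometimes report something else, mostly with a low value. They report only what shows in the picture. A call takes as long as a camera call. They do not tell look-alikes from the thing itself.
- bot.trace(query, picture): "region" (384x512 bool, what is visible of it).
- bot.spot_point(query, picture): "xyz" ([x, y, z] in m, in world coordinates, good to about 4 mm: a listed point, or the origin of a listed thing).
The state is a dict: "clock": time; "qpos": joint angles; "qd": joint speeds; "joint_efforts": joint torques, N m; "position": TCP position; "tool_rot": TCP orientation; "force": force on the tool from outside, world axes, zero at the start; "moment": the same for the moment, N m; "grip_width": finger opening in m; "finger_force": force on a finger pad.
Only numpy, scipy, OpenCV 4.12 (cv2) and the standard library are available. Lean on these libraries where they do the work, as an engineer would, in place of code of your own. Each camera call takes 0.05 s, during which the arm holds its last target. There are 200 camera calls.

## Working session

There is one attempt and no reset: what is moved stays moved. The work goes in short steps, Python scripts to look and compute and a shell command to move; the robot and the scene stay as the last step left them, time stands still between calls to the robot, and variables do not carry over. Pictures are saved under pics/ and viewed, at most 10 in all, crops included, and the job is handed in when it is done.

```bash
mkdir -p pics
cat > h.py <<'E'
import numpy as np,cv2
from workcell import bot
def proj(f,X):
    c=f["R"]@np.array(X)+f["t"]; p=f["intrinsics"]@c; return (p[:2]/p[2]).round(0)
E
python3 - <<'E'
from h import *
np.set_printoptions(precision=4,suppress=True)
s=bot.observe()
for k in ("clock","position","tool_rot","force","grip_width"): print(k,s[k])
print(bot.tip_reach)
ims=[]
for n in ("scene","top"):
    f=bot.grab_frame(n); ims.append(f["img"])
    for q in ("mallet_handle","block_center","tamper_center"):
        for d in bot.spot_point(q,f): print(n,q,round(d["conf"],2),np.array(d["xyz"]),proj(f,d["xyz"]))
cv2.imwrite("pics/a.png",cv2.resize(np.vstack(ims)[...,::-1],(400,600)))
for n,i in zip(("scene","top"),ims): cv2.imwrite(f"pics/{n}.png",i[...,::-1])
E
```

```text
clock 0.0
position [ 0.1526 -0.6058  0.3033]
tool_rot [-3.1404  0.0001  0.2468]
force [0.9293 0.2912 0.7089]
grip_width 0.08569421645857152
0.0726
scene mallet_handle 0.87 [ 0.3522 -0.3708  0.1017] [144. 213.]
scene mallet_handle 0.61 [ 0.5082 -0.4714  0.1027] [122. 260.]
scene block_center 0.9 [ 0.2691 -0.2074  0.0497] [190. 195.]
scene block_center 0.84 [ 0.5411 -0.0585  0.0439] [273. 233.]
scene tamper_center 0.95 [0.4526 0.3771 0.0758] [375. 168.]
top mallet_handle 0.96 [ 0.5078 -0.4699  0.0989] [394. 154.]
top mallet_handle 0.7 [ 0.3569 -0.3701  0.0972] [363. 204.]
top mallet_handle 0.61 [ 0.4607 -0.3604  0.0992] [358. 170.]
top block_center 0.81 [ 0.2711 -0.2106  0.0456] [307. 233.]
top tamper_center 0.5 [0.4521 0.3739 0.0741] [117. 176.]
```

View pics/scene.png

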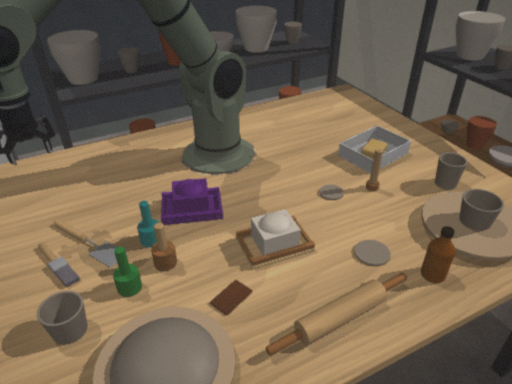

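View pics/top.png

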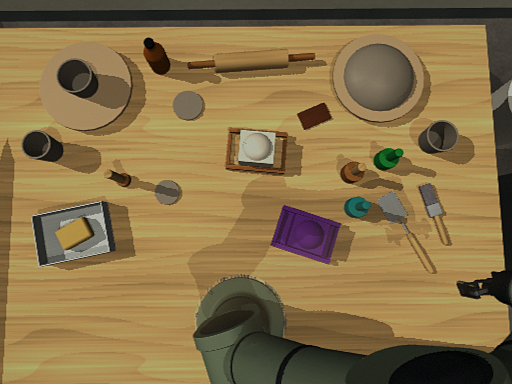

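The things that could be taken for the mallet are:
- brown: scene (163,248), top (353,172)
- turquoise: scene (147,225), top (357,207)
- green: scene (126,275), top (389,158)
- the tamper: scene (375,170), top (118,178)

The wooden, fat-headed brown one is the mallet. The white block, at scene (276,232) and top (257,148), is the real one, and the purple one is a look-alike. The mallet is on the robot's right.

Run:
```python
from h import *
from scipy.optimize import least_squares
np.set_printoptions(precision=4,suppress=True)
T={}
for n in ("scene","top"):
    f=bot.grab_frame(n)
    for q in ("mallet_handle","block_center"):
        L=bot.trace(q,f)
        for d in L:
            m=d["region"]; c=np.argwhere(m).mean(0)[::-1]; col=f["img"][m].mean(0)
            print(n,q,round(d["conf"],2),c.round(0),m.sum(),col.round(0))
            tgt=proj(f,[.461,-.36,.08] if q[0]=="m" else [.541,-.0585,.06])
            if np.linalg.norm(c-tgt)<15: T[n,q]=(f,m)
    for q in ("mallet_handle","block_center"):
        for d in bot.spot_point(q,f): print(n,q,round(d["conf"],2),np.array(d["xyz"]))
# silhouettes fit (mask IoU-like via hull comparison)
def cyl(x,y,r,z0,z1):
    a=np.linspace(0,2*np.pi,40); return [(x+r*np.cos(t),y+r*np.sin(t),z) for t in a for z in (z0,z1)]
def box(x,y,w):
    c,s=np.cos(w),np.sin(w); return [(x+c*u-s*v,y+s*u+c*v,z) for u in(-.05,.05) for v in(-.055,.055) for z in(.03,.082)]
def ren(f,parts):
    S=8;im=np.zeros((384*2,512*2),np.uint8)
    for P in parts:
        c=np.array(P)@f["R"].T+f["t"]; p=c@f["intrinsics"].T; p=(p[:,:2]/p[:,2:]+.5)*2
        cv2.fillConvexPoly(im,cv2.convexHull(np.round(p*16).astype(np.int32)),255,cv2.LINE_AA,4)
    return cv2.resize(im,(512,384),interpolation=cv2.INTER_AREA)/255.
from scipy.optimize import minimize
for q,x0 in (("mallet_handle",[.461,-.36]),("block_center",[.541,-.0585,.1])):
    for ns in (("scene",),("top",),("scene","top")):
        if any((n,q) not in T for n in ns): print("no",q,ns);continue
        def cost(v):
            P=[cyl(*v,.032,0,.06),cyl(*v,.013,.06,.14)] if q[0]=="m" else [box(*v)]
            return sum(np.abs(ren(T[n,q][0],P)-T[n,q][1]).sum()/T[n,q][1].sum() for n in ns)
        best=min((minimize(cost,np.r_[x0[:2],w][:len(x0)],method="Nelder-Mead",options=dict(initial_simplex=np.r_[x0[:2],w][:len(x0)]+np.vstack([np.zeros(len(x0)),np.diag([.01,.01,.1][:len(x0)])]))) for w in ([0] if q[0]=="m" else [-.3,-.1,.1,.3])),key=lambda r:r.fun)
        print(q,ns,best.x,best.fun)
a=cv2.imread("pics/scene.png")[180:310,90:330]; b=cv2.imread("pics/top.png")[115:245,205:445]
cv2.imwrite("pics/crop.png",cv2.resize(np.vstack([a,b]),None,fx=2.3,fy=2.3,interpolation=cv2.INTER_CUBIC))
```

```text
scene mallet_handle 0.95 [163. 251.] 800 [105.  80.  54.]
scene mallet_handle 0.73 [126. 276.] 919 [51. 87. 48.]
scene block_center 0.89 [190. 196.] 1188 [77. 45. 89.]
scene block_center 0.63 [275. 232.] 1628 [146. 136. 125.]
scene mallet_handle 0.87 [ 0.3528 -0.37    0.1035]
scene mallet_handle 0.79 [ 0.5092 -0.4732  0.1045]
scene mallet_handle 0.64 [ 0.4706 -0.3615  0.1002]
scene block_center 0.95 [ 0.5431 -0.0577  0.0466]
scene block_center 0.73 [ 0.2699 -0.2068  0.0477]
top mallet_handle 0.93 [352. 172.] 385 [105.  69.  33.]
top mallet_handle 0.76 [387. 159.] 481 [19. 76. 25.]
top mallet_handle 0.72 [355. 207.] 411 [32. 86. 75.]
top block_center 0.9 [256. 148.] 1256 [155. 152. 131.]
top block_center 0.73 [307. 234.] 1262 [76. 37. 86.]
top mallet_handle 0.97 [ 0.5069 -0.4726  0.0998]
top mallet_handle 0.78 [ 0.4653 -0.3581  0.1014]
top mallet_handle 0.71 [ 0.3565 -0.3656  0.0968]
top block_center 0.66 [ 0.5396 -0.058   0.0463]
top block_center 0.61 [ 0.2701 -0.2099  0.0455]
mallet_handle ('scene',) [ 0.4651 -0.3605] 0.14231372549019608
mallet_handle ('top',) [ 0.4651 -0.3564] 0.23258467023172905
mallet_handle ('scene', 'top') [ 0.4652 -0.3602] 0.3799805194805195
block_center ('scene',) [ 0.5467 -0.0601 -0.1118] 0.037727031844678904
block_center ('top',) [ 0.5399 -0.0536 -0.0795] 0.051785937304858254
block_center ('scene', 'top') [ 0.5409 -0.0556 -0.0993] 0.19224641123292305
```

View pics/crop.png

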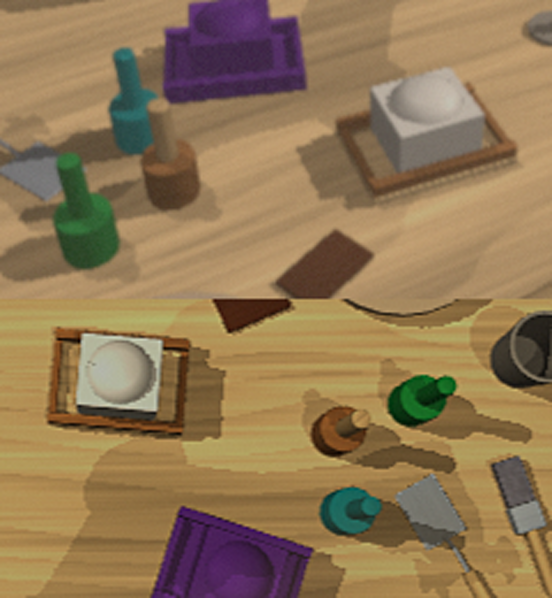

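The crop confirms it: the brown mallet is in the upper half at about (170,175) and the white block at about (425,115). I'll go above the mallet with the tool's yaw matched to the block, about -0.095.

```bash
cat >> h.py <<'E'
from scipy.spatial.transform import Rotation as Rn
def go(X,yaw=-0.095):
    s=bot.observe(); R=Rn.from_euler("xyz",s["tool_rot"]); G=Rn.from_euler("xyz",[np.pi,0,yaw])
    print("t",round(s["clock"],2),"pos",np.round(s["position"],4),"F",np.round(s["force"],1),"w",np.round(s["grip_width"],4),"ff",np.round(s["finger_force"],0))
    print("shift(mm, current axes)",(R.inv().apply(np.array(X)-s["position"])*1000).round(1),"(goal axes)",(G.inv().apply(np.array(X)-s["position"])*1000).round(1),"turn",(R.inv()*G).as_rotvec().round(3))
E
python3 -m jog '[[[0,0,0,0,0,0.114,1],[0,0,0,0,0,0.114,1],[0,0,0,0,0,0.114,1],[30,-30,0,0,0,0,1],[35,-35,0,0,0,0,1]]]' 60
python3 -m jog '[[[35,-35,0,0,0,0,1],[35,-35,0,0,0,0,1],[35,-35,0,0,0,0,1],[35,-35,0,0,0,0,1],[30,-30,0,0,0,0,1]]]'
python3 -c "
from h import *
go([.465,-.3595,.25])"
```

```text
clock: 1.4
position: [0.223, -0.5475, 0.3037]
tool_rot: [3.141, 0.001, -0.099]
force: [1.5, -0.6, 0.0]
grip_width: 0.0853
finger_force: 0.0
clock: 1.9
position: [0.4108, -0.3925, 0.3041]
tool_rot: [-3.141, -0.001, -0.094]
force: [-0.2, -0.9, 0.1]
grip_width: 0.0853
finger_force: 0.0
t 1.9 pos [ 0.4108 -0.3925  0.3041] F [-0.2 -0.9  0.1] w 0.0853 ff 0.0
shift(mm, current axes) [ 50.8 -37.9  54.1] (goal axes) [ 50.8 -38.   54.1] turn [-0.    -0.001  0.001]
```

```bash
python3 -m jog '[[[17,-5,0,0,0,0,1],[0,0,0,0,0,0,1],[0,0,0,0,0,0,1]]]' >/dev/null
python3 -c "
from h import *
go([.465,-.3595,.158])"
```

```text
t 2.2 pos [ 0.4258 -0.3917  0.3038] F [-0.  -0.4  0.6] w 0.0854 ff 0.0
shift(mm, current axes) [ 36.  -35.9 145.7] (goal axes) [ 36.  -35.8 145.8] turn [ 0.     0.001 -0.001]
```

```bash
python3 -m jog '[[[18,-18,0,0,0,0,1],[18,-18,0,0,0,0,1],[0,0,0,0,0,0,1],[0,0,20,0,0,0,1],[0,0,20,0,0,0,1]]]' >/dev/null
python3 - <<'E'
from h import *
go([.465,-.3595,.158])
f=bot.grab_frame("scene"); print(proj(f,[.465,-.3595,.105]))
for q in bot.spot_point("mallet_handle",f): print(q["conf"],np.round(q["xyz"],4))
cv2.imwrite("pics/b.png",cv2.resize(f["img"][120:320,60:300,::-1],None,fx=2.5,fy=2.5))
E
```

```text
t 2.7 pos [ 0.4643 -0.3603  0.2638] F [ 0.8  0.8 -0.4] w 0.0853 ff 0.0
shift(mm, current axes) [  0.6  -1.  105.8] (goal axes) [  0.6  -0.8 105.8] turn [ 0.001 -0.    -0.002]
[160. 234.]
0.84 [ 0.5053 -0.4764  0.1013]
0.68 [ 0.4706 -0.3632  0.1014]
0.59 [ 0.3533 -0.3718  0.1009]
0.42 [ 0.5395 -0.0591  0.0434]
```

View pics/b.png

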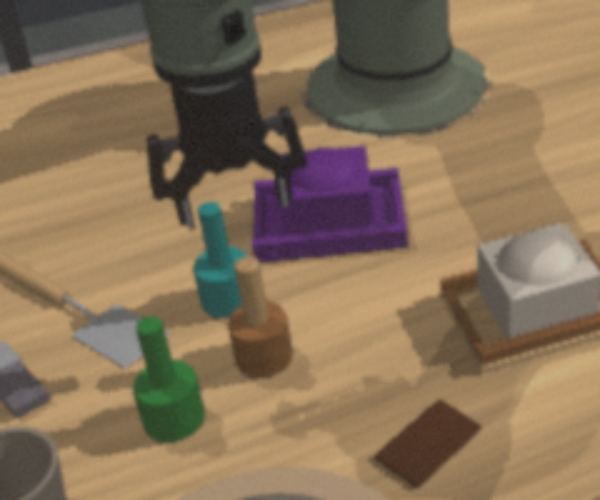

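The open fingertips, at crop (187,222) and (284,200), straddle the line of the brown mallet's axis (handle top at 248,262). I'll descend and grip.

```bash
python3 -m jog '[[[0,0,30,0,0,0,1],[0,0,30,0,0,0,1],[0,0,25,0,0,0,1],[0,0,20,0,0,0,1],[0,0,0,0,0,0,1]]]' 90
python3 -m jog '[[[0,0,0,0,0,0,0],[0,0,0,0,0,0,0],[0,0,0,0,0,0,0],[0,0,0,0,0,0,0],[0,0,0,0,0,0,0]]]' 90
python3 -m jog '[[[0,0,0,0,0,0,0],[0,0,0,0,0,0,0],[0,0,0,0,0,0,0]]]' 90
```

```text
clock: 3.3
position: [0.4642, -0.3592, 0.1576]
tool_rot: [-3.14, 0.003, -0.097]
force: [-0.5, 0.4, 0.2]
grip_width: 0.0853
finger_force: 0.0
clock: 3.8
position: [0.4659, -0.359, 0.1597]
tool_rot: [3.141, -0.001, -0.095]
force: [-0.4, -0.0, 7.1]
grip_width: 0.0244
finger_force: 87.5
clock: 4.1
position: [0.4659, -0.359, 0.1597]
tool_rot: [3.141, -0.001, -0.095]
force: [-0.4, -0.8, 8.1]
grip_width: 0.0242
finger_force: 87.5
```

```bash
python3 -m jog '[[[0,0,-15,0,0,0,0],[0,0,-30,0,0,0,0],[0,0,-35,0,0,0,0],[0,0,-35,0,0,0,0],[0,0,-35,0,0,0,0]]]' 90
python3 -m jog '[[[0,-20,0,0,0,0,0],[5,-32,0,0,0,0,0],[5,-32,0,0,0,0,0],[5,-32,0,0,0,0,0],[5,-32,0,0,0,0,0]]]' >/dev/null
python3 -m jog '[[[5,-32,0,0,0,0,0],[5,-32,0,0,0,0,0],[5,-32,0,0,0,0,0],[5,-32,0,0,0,0,0],[6,-32,0,0,0,0,0]]]' >/dev/null
python3 -m jog '[[[0,-32,0,0,0,0,0],[0,-32,0,0,0,0,0],[0,-32,0,0,0,0,0],[0,-20,0,0,0,0,0],[0,0,0,0,0,0,0]]]'
python3 - <<'E'
from h import *
go([.5538,.0774,.204])
f=bot.grab_frame("scene")
cv2.imwrite("pics/c.png",f["img"][...,::-1])
E
```

```text
clock: 4.6
position: [0.4653, -0.3584, 0.3113]
tool_rot: [3.142, -0.0, -0.095]
force: [1.3, -1.0, -3.2]
grip_width: 0.0235
finger_force: 88.4
clock: 6.1
position: [0.5515, 0.0622, 0.3098]
tool_rot: [-3.14, -0.0, -0.091]
force: [-0.2, -0.5, -2.5]
grip_width: 0.0242
finger_force: 88.7
t 6.1 pos [0.5515 0.0622 0.3098] F [-0.2 -0.5 -2.5] w 0.0242 ff 89.0
shift(mm, current axes) [  0.9 -15.2 105.8] (goal axes) [  0.9 -15.3 105.8] turn [-0.001 -0.     0.004]
```

View pics/c.png

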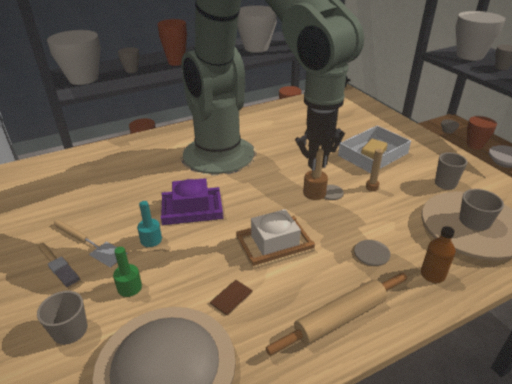

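The mallet hangs upright in the gripper at (316,185), to the left of the block at (276,232). I'll lower it and start a gentle tap.

```bash
python3 -m jog '[[[1,-15,0,0,0,0,0],[0,0,30,0,0,0,0],[0,0,30,0,0,0,0],[0,0,30,0,0,0,0],[0,0,16,0,0,0,0]]]' >/dev/null
python3 -m jog '[[[0,0,0,0,0,0,0],[0,10,0,0,0,0,0],[0,12,0,0,0,0,0],[0,8,0,0,0,0,0],[0,4,0,0,0,0,0]]]'
python3 -m jog '[[[0,2,0,0,0,0,0],[0,3,0,0,0,0,0],[0,3,0,0,0,0,0]]]'
python3 -m jog '[[[0,3,0,0,0,0,0],[0,3,0,0,0,0,0]]]'
python3 - <<'E'
from h import *
go([.541+.072*.0949,-.057+.072*.9955,.204])
f=bot.grab_frame("top")
cv2.imwrite("pics/d.png",cv2.resize(f["img"][100:220,180:340,::-1],None,fx=4,fy=4))
E
```

```text
clock: 7.15
position: [0.551, 0.0383, 0.2037]
tool_rot: [3.141, -0.001, -0.097]
force: [-0.9, 0.2, -3.1]
grip_width: 0.0241
finger_force: 89.1
clock: 7.45
position: [0.5501, 0.0321, 0.203]
tool_rot: [-3.141, -0.0, -0.095]
force: [0.6, -0.2, -2.5]
grip_width: 0.0242
finger_force: 89.1
clock: 7.65
position: [0.5498, 0.0276, 0.2031]
tool_rot: [-3.139, -0.001, -0.094]
force: [0.2, 9.7, -0.5]
grip_width: 0.0242
finger_force: 88.8
t 7.65 pos [0.5498 0.0276 0.2031] F [ 0.2  9.7 -0.5] w 0.0242 ff 89.0
shift(mm, current axes) [-0.7 13.  -1. ] (goal axes) [-0.7 13.  -0.9] turn [-0.002 -0.001  0.001]
```

View pics/d.png

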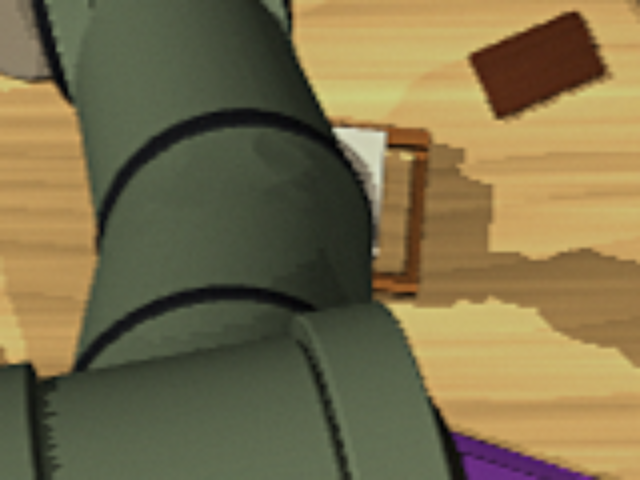

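In contact, with the arm hiding most of the block (its right edge shows at 385,190). The 9.7 N reads as sliding friction. I'll push about 16 mm more and back off.

```bash
python3 -m jog '[[[0,3,0,0,0,0,0],[0,3,0,0,0,0,0],[0,3,0,0,0,0,0],[0,3,0,0,0,0,0],[0,2,0,0,0,0,0]]]'
python3 -m jog '[[[0,2,0,0,0,0,0],[0,0,0,0,0,0,0]]]'
python3 -m jog '[[[0,-8,0,0,0,0,0],[0,-15,0,0,0,0,0],[0,-25,0,0,0,0,0],[0,-10,0,0,0,0,0],[0,0,0,0,0,0,0]]]'
python3 - <<'E'
from h import *
f=bot.grab_frame("scene")
go([.55,0,.3])
cv2.imwrite("pics/e.png",cv2.resize(f["img"][140:300,190:390,::-1],None,fx=3.5,fy=3.5))
a=cv2.imread("pics/scene.png")
L=[d for d in bot.trace("block_center",f)]
for d in L: print(d["conf"],np.argwhere(d["region"]).mean(0)[::-1].round(1),d["region"].sum())
print(proj(f,[.541,-.057,.082]),proj(f,[.5396,-.072,.082]))
for d in bot.spot_point("block_center",f): print(d["conf"],np.round(d["xyz"],4))
E
```

```text
clock: 8.2
position: [0.5485, 0.0137, 0.2031]
tool_rot: [-3.139, -0.0, -0.094]
force: [0.3, 9.8, 0.0]
grip_width: 0.0244
finger_force: 88.9
clock: 8.4
position: [0.5482, 0.0115, 0.2031]
tool_rot: [-3.14, -0.0, -0.094]
force: [-0.2, 7.5, -1.2]
grip_width: 0.0245
finger_force: 88.9
clock: 8.9
position: [0.5535, 0.0701, 0.2028]
tool_rot: [-3.141, 0.0, -0.092]
force: [0.3, -0.8, -2.4]
grip_width: 0.024
finger_force: 89.1
t 8.95 pos [0.5535 0.0686 0.2028] F [-0.1  0.2 -3.1] w 0.0237 ff 89.0
shift(mm, current axes) [  2.9  68.7 -97.2] (goal axes) [  3.1  68.6 -97.2] turn [0.    0.    0.001]
0.98 [269.  233.7] 1625
0.92 [190.1 195.7] 1151
[274. 223.] [269. 224.]
0.76 [ 0.5375 -0.0755  0.0411]
0.59 [ 0.2683 -0.2067  0.0475]
```

View pics/e.png

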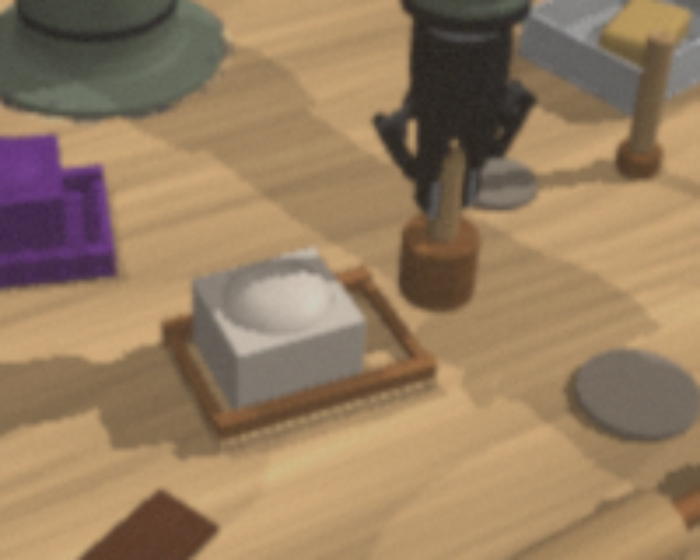

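The block now sits at the right end of its cradle (crop 280,320), about 17 mm right of the middle, and the mallet is clear of it. I'll lift over to the other end.

```bash
python3 -m jog '[[[0,0,-20,0,0,0,0],[0,0,-30,0,0,0,0],[0,0,-30,0,0,0,0],[0,0,-27,0,0,0,0],[0,0,0,0,0,0,0]]]' >/dev/null
python3 -m jog '[[[0,25,0,0,0,0,0],[0,32,0,0,0,0,0],[0,32,0,0,0,0,0],[0,32,0,0,0,0,0],[0,32,0,0,0,0,0]]]'
python3 -m jog '[[[0,32,0,0,0,0,0],[0,32,0,0,0,0,0],[0,32,0,0,0,0,0],[0,24,0,0,0,0,0],[0,0,0,0,0,0,0]]]'
python3 -c "
from h import *
go([.5272,-.2013,.204])"
```

```text
clock: 10.05
position: [0.5382, -0.0865, 0.309]
tool_rot: [3.141, 0.001, -0.096]
force: [0.8, 1.1, -2.8]
grip_width: 0.0241
finger_force: 89.2
clock: 10.55
position: [0.5261, -0.2081, 0.3089]
tool_rot: [3.14, 0.002, -0.101]
force: [0.3, 0.2, -1.6]
grip_width: 0.0242
finger_force: 89.1
t 10.55 pos [ 0.5261 -0.2081  0.3089] F [ 0.3  0.2 -1.6] w 0.0242 ff 89.0
shift(mm, current axes) [  0.6  -7.1 104.9] (goal axes) [  0.5  -6.9 104.9] turn [ 0.002  0.002 -0.006]
```

```bash
python3 -m jog '[[[0,0,30,0,0,0,0],[0,0,30,0,0,0,0],[0,0,30,0,0,0,0],[0,0,15,0,0,0,0],[0,0,0,0,0,0,0]]]' >/dev/null
python3 -m jog '[[[0,-10,0,0,0,0,0],[0,-15,0,0,0,0,0],[0,-10,0,0,0,0,0],[0,-4,0,0,0,0,0],[0,-3,0,0,0,0,0]]]'
python3 -m jog '[[[0,-3,0,0,0,0,0],[0,-3,0,0,0,0,0],[0,-3,0,0,0,0,0]]]'
python3 -m jog '[[[0,-3,0,0,0,0,0],[0,-3,0,0,0,0,0]]]'
python3 -c "
from h import *
go([.541-.070*.0949,-.057-.07*.9955,.204])"
```

```text
clock: 11.55
position: [0.5318, -0.1614, 0.2053]
tool_rot: [3.141, -0.001, -0.094]
force: [-0.5, -0.2, -3.6]
grip_width: 0.024
finger_force: 89.2
clock: 11.85
position: [0.5324, -0.155, 0.2054]
tool_rot: [3.139, -0.001, -0.097]
force: [-1.3, -10.1, 2.0]
grip_width: 0.024
finger_force: 90.0
clock: 12.05
position: [0.5329, -0.1491, 0.2054]
tool_rot: [3.139, -0.001, -0.097]
force: [-0.5, -9.6, 1.7]
grip_width: 0.0242
finger_force: 90.0
t 12.05 pos [ 0.5329 -0.1491  0.2054] F [-0.5 -9.6  1.7] w 0.0242 ff 90.0
shift(mm, current axes) [ -0.8 -22.4   1.3] (goal axes) [ -0.7 -22.4   1.4] turn [ 0.002 -0.001 -0.002]
```

```bash
python3 -m jog '[[[0,-3,0,0,0,0,0],[0,-3,0,0,0,0,0],[0,-3,0,0,0,0,0],[0,-3,0,0,0,0,0],[0,-3,0,0,0,0,0]]]'
python3 -m jog '[[[0,-3,0,0,0,0,0],[0,-3,0,0,0,0,0],[0,-2,0,0,0,0,0],[0,0,0,0,0,0,0]]]'
python3 -m jog '[[[0,8,0,0,0,0,0],[0,15,0,0,0,0,0],[0,25,0,0,0,0,0],[0,25,0,0,0,0,0],[0,0,0,0,0,0,0]]]'
python3 - <<'E'
from h import *
go([.461,-.3,.3])
f=bot.grab_frame("scene")
for d in bot.spot_point("block_center",f): print(d["conf"],np.round(d["xyz"],4))
for d in bot.trace("block_center",f): print(d["conf"],np.argwhere(d["region"]).mean(0)[::-1].round(1),d["region"].sum())
cv2.imwrite("pics/f.png",cv2.resize(f["img"][140:320,90:330,::-1],None,fx=3,fy=3))
E
```

```text
clock: 12.55
position: [0.5344, -0.1341, 0.2054]
tool_rot: [3.139, -0.001, -0.097]
force: [-1.1, -9.1, 2.2]
grip_width: 0.0241
finger_force: 90.0
clock: 12.95
position: [0.5352, -0.1258, 0.2053]
tool_rot: [3.14, -0.001, -0.097]
force: [-1.5, -6.7, 1.1]
grip_width: 0.0241
finger_force: 89.9
clock: 13.45
position: [0.5271, -0.2017, 0.2048]
tool_rot: [3.14, 0.0, -0.1]
force: [-0.6, -0.0, -3.0]
grip_width: 0.0243
finger_force: 89.2
t 13.45 pos [ 0.5271 -0.2017  0.2048] F [-0.6 -0.  -3. ] w 0.0243 ff 89.0
shift(mm, current axes) [-55.9 104.6 -95. ] (goal axes) [-56.5 104.1 -95.2] turn [ 0.002  0.    -0.005]
0.77 [ 0.2705 -0.2084  0.0489]
0.72 [ 0.5423 -0.0399  0.0441]
0.33 [0.4491 0.3746 0.0785]
0.84 [187.7 195.2] 1009
0.79 [280.  230.5] 1629
```

View pics/f.png

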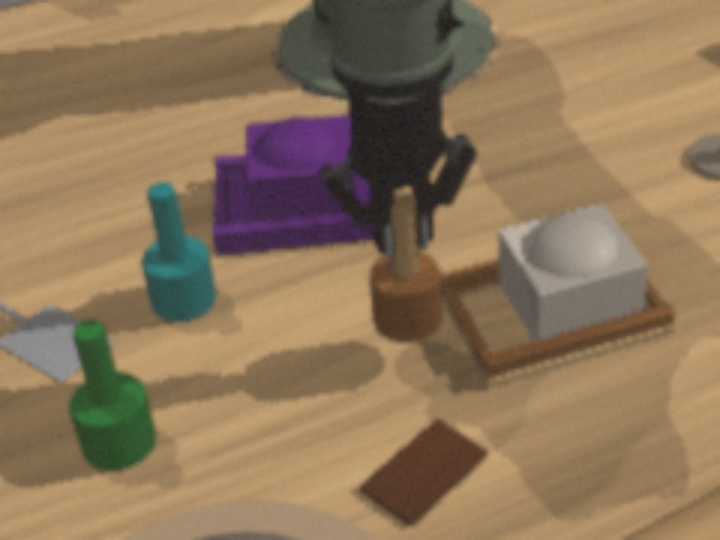

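The block is at the left end (crop 570,270), about 17 mm left of the middle, and the mallet has come away. I'll set the mallet down on the clear table to the right.

```bash
python3 -m jog '[[[-5,15,0,0,0,0,0],[-10,25,0,0,0,0,0],[-5,20,0,0,0,0,0],[0,5,0,0,0,0,0],[0,0,0,0,0,0,0]]]' >/dev/null
python3 -m jog '[[[0,0,15,0,0,0,0],[0,0,15,0,0,0,0],[0,0,8,0,0,0,0],[0,0,4,0,0,0,0],[0,0,0,0,0,0,0]]]'
python3 -m jog '[[[0,0,1,0,0,0,0],[0,0,1,0,0,0,0],[0,0,0,0,0,0,0]]]'
```

```text
clock: 14.6
position: [0.5023, -0.2592, 0.1627]
tool_rot: [-3.141, 0.0, -0.095]
force: [-0.7, -0.6, -2.1]
grip_width: 0.0246
finger_force: 89.4
clock: 14.9
position: [0.5023, -0.2598, 0.1612]
tool_rot: [3.141, -0.0, -0.095]
force: [0.0, 0.2, -3.0]
grip_width: 0.0242
finger_force: 89.4
```

```bash
python3 -m jog '[[[0,0,1,0,0,0,0],[0,0,0,0,0,0,0]]]'
python3 -m jog '[[[0,0,0.7,0,0,0,0],[0,0,0,0,0,0,0]]]'
```

```text
clock: 15.1
position: [0.5022, -0.2597, 0.1599]
tool_rot: [-3.142, -0.0, -0.095]
force: [-0.5, 0.3, -2.5]
grip_width: 0.0242
finger_force: 89.4
clock: 15.3
position: [0.5024, -0.26, 0.1597]
tool_rot: [3.141, -0.001, -0.095]
force: [-1.4, 0.1, 5.8]
grip_width: 0.0241
finger_force: 90.6
```

The mallet is seated on the table. Next: release, then rise straight up.

```bash
python3 -m jog '[[[0,0,0,0,0,0,0.5],[0,0,0,0,0,0,0.7],[0,0,0,0,0,0,1],[0,0,0,0,0,0,1],[0,0,0,0,0,0,1]]]' 20
python3 -m jog '[[[0,0,0,0,0,0,1],[0,0,-10,0,0,0,1],[0,0,-20,0,0,0,1],[0,0,-30,0,0,0,1],[0,0,-30,0,0,0,1]]]'
python3 -m jog '[[[0,0,-30,0,0,0,1],[0,0,-30,0,0,0,1],[0,0,0,0,0,0,1],[0,0,0,0,0,0,1],[0,0,0,0,0,0,1]]]'
python3 - <<'E'
from h import *
f=bot.grab_frame("scene")
for q in ("block_center","mallet_handle","tamper_center"):
  for d in bot.spot_point(q,f): print(q,d["conf"],np.round(d["xyz"],4))
cv2.imwrite("pics/g.png",f["img"][...,::-1])
E
```

```text
clock: 15.8
position: [0.5022, -0.2597, 0.1592]
tool_rot: [-3.142, 0.0, -0.095]
force: [0.9, 0.5, -0.4]
grip_width: 0.0854
finger_force: 0.0
clock: 16.3
position: [0.502, -0.2596, 0.2508]
tool_rot: [-3.141, 0.0, -0.095]
force: [0.1, 0.9, 0.2]
grip_width: 0.0852
finger_force: 0.0
clock: 16.8
position: [0.5018, -0.2596, 0.3087]
tool_rot: [-3.141, 0.001, -0.095]
force: [0.2, -0.1, -0.0]
grip_width: 0.0854
finger_force: 0.0
block_center 0.92 [ 0.5434 -0.0432  0.0456]
block_center 0.64 [ 0.2711 -0.2055  0.0493]
mallet_handle 0.86 [ 0.5097 -0.4741  0.1018]
mallet_handle 0.64 [ 0.5046 -0.262   0.0998]
mallet_handle 0.63 [ 0.355  -0.3713  0.1016]
tamper_center 0.7 [0.4494 0.3774 0.076 ]
```

View pics/g.png

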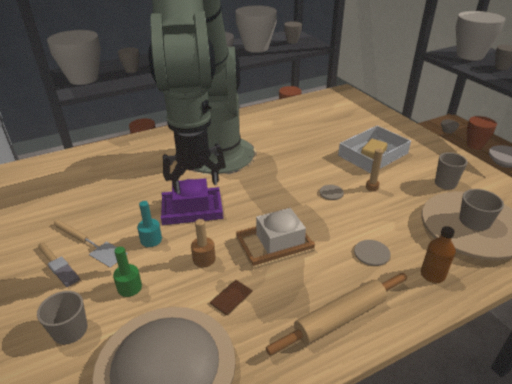

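The mallet stands upright and released at (203,245), the block is shifted left at (281,230), the tamper is untouched at (375,170), and the gripper is clear.

```bash
python3 -c "
from workcell import bot
print(bot.job_done())"
```

```text
the job is handed in; nothing more can be done
None
```

I tapped the block about 17 mm right, then about 17 mm left of the middle, stood the mallet upright and let go, left the tamper in place, and handed the job in at about 17 s; no verdict was returned.

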